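# Lay the straw carton down in its taped bay

### The arm

A 6-joint arm with a two-finger parallel gripper is mounted at the origin on the work surface. World frame = base frame: x ahead of the robot, y to its left, z up, the work surface at z = 0. Lengths are in m, angles in rad, forces in N, time in s.
With the tool pointing down it reaches from about 0.35 to 0.8 m from the base axis. Payload 7.3 kg.
Tool frame: the origin (TCP) lies between the finger pads; the fingertips stand 25 mm ahead of it and the grasp point (between the pads) lies 6 mm ahead of it (r.tip_extent is the distance from the TCP to the fingertips, in m); z points along the fingers, y is the direction in which the jaws open and shut (so a half turn about z gives the same grasp; the last joint's range is limited). The gripper opens to 85 mm and grips with 20 to 120 N. Pads are 22 mm wide; open, the fingers measure 114 mm over their backs; the gripper's body (76 mm by 85 mm) begins 54 mm behind the grasp point. The pads swing forward as they close: fully open they stand 13 mm farther back than shut.
Start: joints at [1.005, 0.342, 1.524, -0, 1.275, -0.146], TCP at [0.214, 0.479, 0.218] pointing down, gripper open.
Joint ranges: [-2.53, 2.53], [-0.77, 2.02], [0.04, 2.7], [-1, 4.14], [0.28, 2.66], [-3.11, 3.11]. Speed limits (rad/s): [2.57, 2.57, 3.14, 3.14, 3.14, 3.14].

### API

Orientations are given as a unit quaternion [x, y, z, w].
In Python, from workcell import r, command_gripper, optics gives the robot as it stands. The module is installed in compiled form; this text tells all that it offers. Calls block until the motion is done:
- r.reach(position, orientation): joint-space move of the TCP to a pose.
- r.move_straight(position, orientation=None, speed=0.15, max_force=None): straight line of the TCP; orientation=None keeps the orientation; speed is the mean speed in m/s. With max_force (N) it stops when the force on the tool has changed by that much, and returns True; else False.
- r.movej(angles): joint-space move.
- command_gripper(opening, force=None): finger opening in m; force is the grip in N (None keeps the last); returns when the fingers have stopped.
- r.hold(seconds).
- r.solve_ik(position, orientation): joint angles nearest the present ones, or None.
- r.read_state(): the state.
- optics.get_image(name): name is "scene" or "top" or "wrist"; returns (picture, depth): 480x640x3 uint8, red, green, blue; 480x640 float32, m along the optical axis (not along the pixel's ray), 0 where there is no reading.
- optics.camera_model(name): a dict with "K" (3x3 intrinsics, pixels), "R" (3x3) and "t" (3): a world point X has camera coordinates R X + t; the wrist camera has in their place "tool_from_camera" (4x4, takes a point from camera to tool coordinates, whose origin is the TCP and whose axes are the flange's). Camera axes: x right, y down, z forward; pixel columns grow to the right and rows downward; lengths in m; the calibration is good to about 2 mm. A picture is of the moment at which its call begins: read the wrist's pose just before it. camera_model takes no time and is no camera call.
A pose or a line that the arm cannot do raises r.PlanningError and nothing moves.
- r.finish_job(): hands the job in, once; it reports no verdict.
The state is a dict: "time_s": time; "joint_positions": joint angles; "dq": joint speeds; "tau": joint torques, N m; "eef_pos": TCP position; "eef_rot": TCP orientation; "contact_force": force on the tool from outside, world axes, zero at the start; "torque": the same for the moment, N m; "grip_width": finger opening in m.
Only numpy, scipy, OpenCV 4.12 (cv2) and the standard library are available. Lean on these libraries where they do the work, as an engineer would, in place of code of your own. Each camera call takes 0.05 s, during which the arm holds its last target. There are 200 camera calls.

### The job

The tall narrow carton stands on end at the open end of the taped bay on the shelf. Push it near its top with the fingertips so that it tips over where it stands and falls flat inside the tape with its top end towards the wooden stop, then push it along the shelf until its top end is up against the stop. Do not pick it up, and leave everything else on the shelf where it is.

Things in the scene. Friction and masses are not known exactly. Their poses are not given: they have to be found in the camera images.
- bay: Bay on the white shelf: buff masking tape (strips 12 mm wide, flush) on three sides, a fixed wooden stop on the fourth; 200 mm long (x) by 100 mm wide (y) inside the tape. Origin: centre of that rectangle, on the shelf; z up; +x points to the stop; the open end's tape begins at x = -100 mm. +x may point to the robot's left, towards the robot, to its right, or between.
- bay_stop (a point): Foot of the stop's near face, at its middle: 100 mm from the bay's origin along its x. The stop is a batten 18 mm thick, 124 mm wide and 20 mm high.
- carton: Tall narrow cardboard carton, closed, 140 mm tall (z), 60 wide (y), 40 deep (x), about 110 g, loose. Origin: centre of its underside. Starts standing across the open end's tape, +x face towards the stop (within 0.1 rad), that face 8 to 28 mm inside the tape. Pushed high, it tips over that foot edge and past 16 degrees falls by itself, to lie 40 mm high. Lying, it slides at about 1 to 2 N.
- carton_top (a point): Centre of the tall carton's top face, 140 mm from the body origin along its z. It is the end that must finish against the stop.
- sippy: Yellow sippy cup with flip-top spout and side handle, 72 mm across, 127 mm high, handle reaching 60 mm from the axis; stands near the stop end of the bay, on its -y side. Origin: centre of underside. Leave alone.
- screwcup: Green cup with ridged screw-top lid, 80 mm across, 122 mm high; stands well to the robot's right. Origin: centre of underside. Leave alone.
- clearcup: Clear plastic cup, 72 mm across, 95 mm high; stands beside the bay near the stop, on its +y side. Origin: centre of underside. Leave alone.
- teaspoon: Steel teaspoon, 140 mm long, lying beside the bay on its -y side, near the open end. Origin: on the shelf, under the middle. Leave alone.
- clip: Blue spring clip pinching two round silicone valves, 77 mm long, 24 mm high, lying beside the bay on its -y side. Origin: about the middle, on the shelf. Leave alone.
- squat: Squat cardboard carton 85 x 55 mm, 55 mm high, standing beside the bay near the open end, on its +y side. Origin: centre of underside. Leave alone.
- bowl: White ceramic bowl, 120 mm across, 50 mm high; stands well to the robot's left. Origin: centre of underside. Leave alone.
Mind the look-alikes: they are no part of the job. Leave any red look-alike of the carton alone.

How it is judged:
By the outcome, as a careful person would: the job done as asked, in the order asked, and still so for the second after the job is handed in, with the robot touching nothing.
It also fails if it takes over 42 s, if anything falls off the work surface, if the arm or the gripper's body presses on something with over 40 N, if the wrist force passes 120 N, or if a joint passes its speed limit or range.

## Working session

There is one attempt and no reset: what is moved stays moved. The work goes in short steps, each a Python script; the robot and the scene stay as the last script left them, time stands still between calls to the robot, and variables do not carry over. Pictures are saved under pics/ and viewed, about 8 in all and at most 12, crops included, and the job is handed in when it is done.

```bash
mkdir -p pics; cat > h.py <<'E'
import numpy as np, cv2
from workcell import r, command_gripper, optics
def snap(name, fn):
    im,d=optics.get_image(name); cv2.imwrite('pics/'+fn+'.png',im[:,:,::-1]); np.savez('pics/'+fn+'.npz',im=im,d=d); return im,d
def cloud(name,d):
    m=optics.camera_model(name);K,R,t=m['K'],m['R'],m['t']
    v,u=np.mgrid[:480,:640]
    c=np.stack([(u-K[0,2])/K[0,0]*d,(v-K[1,2])/K[1,1]*d,d],-1)
    return (c-t)@R   # R^T (c-t)
E
python3 - <<'E'
from h import *
snap('top','top0'); snap('scene','scene0')
s=r.read_state(); print(s['time_s'],s['eef_pos'],s['eef_rot'])
for n in('top','scene'):
    m=optics.camera_model(n);print(n,m['K'][0,0],-m['R'].T@m['t'])
E
```

```text
0.1 [0.21373853 0.47909184 0.21778497] [ 2.08347972e-01  9.78054499e-01 -6.79239189e-04 -2.42324898e-04]
top 505.2748483554761 [ 0.25295953 -0.01730768  1.49245411]
scene 540.8077636131676 [1.25902249 0.24474125 1.04566728]
```

View pics/top0.png

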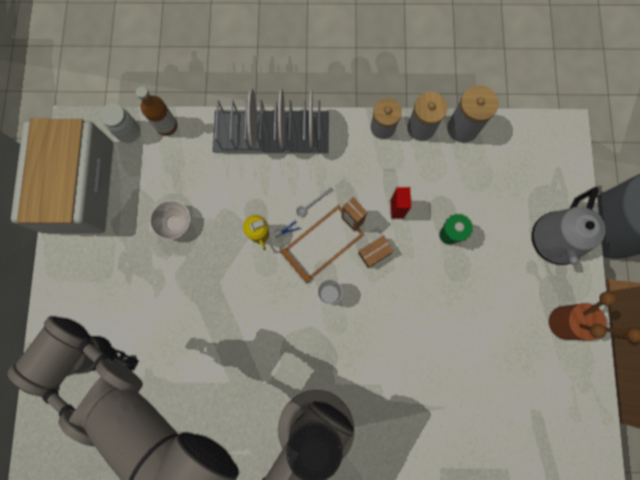

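View pics/scene0.png

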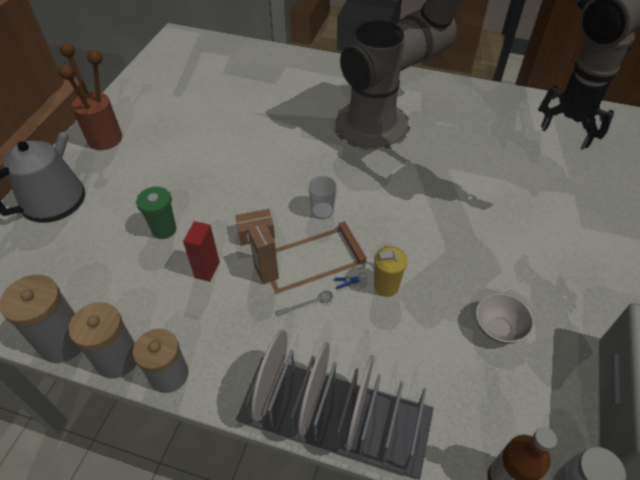

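The top view shows four things that could be confused with the target:
- the brown tall carton at (352,213), or (263,252) in the scene view
- the squat brown carton at (376,251)
- the red look-alike at (401,202)
- the wooden stop at (297,265)

I choose the tall brown one standing across the tape at the end opposite the stop. Next I'll measure it and check it in a close crop.

```bash
cat > m.py <<'E'
from h import *
import sys
out=[]
for n,f in(('top','top0'),('scene','scene0')):
    z=np.load(f'pics/{f}.npz');im,d=z['im'],z['d'];P=cloud(n,d)
    hsv=cv2.cvtColor(im,cv2.COLOR_RGB2HSV)
    box=(abs(P[...,0]-0.62)<.2)&(abs(P[...,1]+.0)<.25)&(d>0)
    brown=(hsv[...,0]>3)&(hsv[...,0]<22)&(hsv[...,1]>75)&box
    for lab,lo,hi in(('high',.128,.15),('squat',.045,.065),('stop',.012,.03),('tape',-.01,.007)):
        m=brown&(P[...,2]>lo)&(P[...,2]<hi)
        k,L,st,ce=cv2.connectedComponentsWithStats(m.astype(np.uint8))
        for i in range(1,k):
            if st[i,4]>25:
                p=P[L==i]; rc=cv2.minAreaRect((p[:,:2]*1000).astype(np.float32))
                print(n,lab,st[i,4],'px',ce[i].round(),'z',p[:,2].mean().round(4),'rect',np.round(rc[0],1),np.round(rc[1],1),round(rc[2],1))
z=np.load('pics/top0.npz')['im'][170:300,230:450];s=np.load('pics/scene0.npz')['im'][180:320,170:420]
a=cv2.resize(z,(800,473),interpolation=cv2.INTER_CUBIC);cv2.imwrite('pics/crop1.png',a[:,:,::-1])
E
python3 m.py
```

```text
top high 295 px [355. 210.] z 0.1396 rect [ 599.3 -102.3] [58.9 39.6] 42.9
top squat 523 px [376. 251.] z 0.0547 rect [ 499.5 -169.2] [55.3 86.2] 32.7
top stop 211 px [294. 264.] z 0.02 rect [462.7  67.7] [117.4  16.5] 40.0
top tape 205 px [314. 226.] z 0.0007 rect [579.7  15.9] [ 25.2 209.3] 35.9
top tape 225 px [337. 254.] z 0.0006 rect [496.2 -54.6] [ 25.7 209.7] 43.3
scene high 420 px [261. 237.] z 0.1391 rect [ 599.2 -101.5] [64.  40.8] 43.4
scene squat 214 px [252. 215.] z 0.0555 rect [ 486.2 -174.9] [27.7 81.2] 31.0
scene squat 251 px [254. 225.] z 0.0547 rect [ 510.6 -159.9] [31.  82.4] 33.3
scene squat 90 px [268. 268.] z 0.0545 rect [620.8 -82.4] [ 7.7 37.7] 36.6
scene stop 310 px [352. 242.] z 0.0201 rect [462.7  69.7] [120.5  18.4] 40.4
scene stop 28 px [244. 240.] z 0.0208 rect [ 539.1 -181.2] [ 8.4 13.4] 59.5
scene stop 82 px [269. 277.] z 0.0211 rect [620.3 -82.8] [ 8.4 37.5] 41.2
scene tape 185 px [308. 239.] z 0.0012 rect [475.1 -39.4] [ 14.8 169.3] 40.3
scene tape 328 px [311. 278.] z 0.0016 rect [573.3  14.8] [ 35.9 218.6] 34.0
```

View pics/crop1.png

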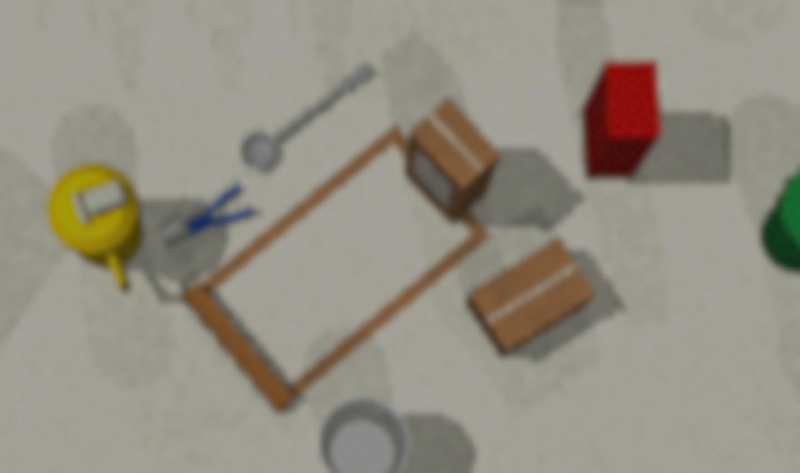

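The crop confirms the choice: the tall brown carton stands on the open-end tape, opposite the stop. The red box is apart at right, and the squat carton is at (376,251). The bay's +x points to the robot's left and towards it. Next I'll tip the carton.

```bash
cat >> h.py <<'E'
from scipy.spatial.transform import Rotation as Ro
def ax(deg): a=np.radians(deg); return np.array([-np.sin(a),np.cos(a),0]),np.array([-np.cos(a),-np.sin(a),0])
bx,by=ax(40.2); stop=np.array([.4627,.0685,0]); bay=stop-.109*bx
def quat(deg):
    x,y=ax(deg); qs=[]
    for s in(1,-1):
        Z=np.array([0,0,-1.]);Y=s*y;qs.append(Ro.from_matrix(np.c_[np.cross(Y,Z),Y,Z]).as_quat())
    return qs
def tobay(p): p=np.asarray(p)-bay; return np.array([p@bx,p@by])
E
python3 - <<'E'
from h import *
c=np.array([.5992,-.102,0]);cx,cy=ax(43.1)
print('carton in bay',tobay(c))
z=np.load('pics/top0.npz');P=cloud('top',z['d'])
for n,(u,v) in dict(clear=(330,292),sippy=(256,228),clip=(288,229),spoon=(302,211)).items():print(n,tobay(P[v,u]).round(3),P[v,u,2].round(3))
s=r.read_state();p0=c-.058*cx+[0,0,.143]
q=min(quat(43.1),key=lambda q:abs(r.solve_ik(p0,q)-s['joint_positions'])[5] if r.solve_ik(p0,q) is not None else 99)
print(q,r.solve_ik(p0,q).round(2))
command_gripper(.022)
r.reach(p0+[0,0,.12],q); print(r.read_state()['time_s'])
r.move_straight(p0); 
print(r.read_state()['time_s'],r.read_state()['eef_pos'],p0)
np.save('q.npy',q)
snap('scene','s1');a=cv2.imread('pics/s1.png')[150:330,150:420];cv2.imwrite('pics/s1c.png',cv2.resize(a,(780,520),interpolation=cv2.INTER_CUBIC))
E
```

```text
carton in bay [-0.1093322   0.00579238]
clear [0.079 0.129] 0.009
sippy [ 0.131 -0.131] 0.123
clip [ 0.056 -0.095] 0.015
spoon [-0.013 -0.114] 0.003
[0.39794863 0.9174077  0.         0.        ] [-0.34  0.64  1.24 -0.    1.26 -1.09]
3.3917
4.3417 [ 0.63948463 -0.14445891  0.14414442] [ 0.63882988 -0.14434941  0.143     ]
```

View pics/s1c.png

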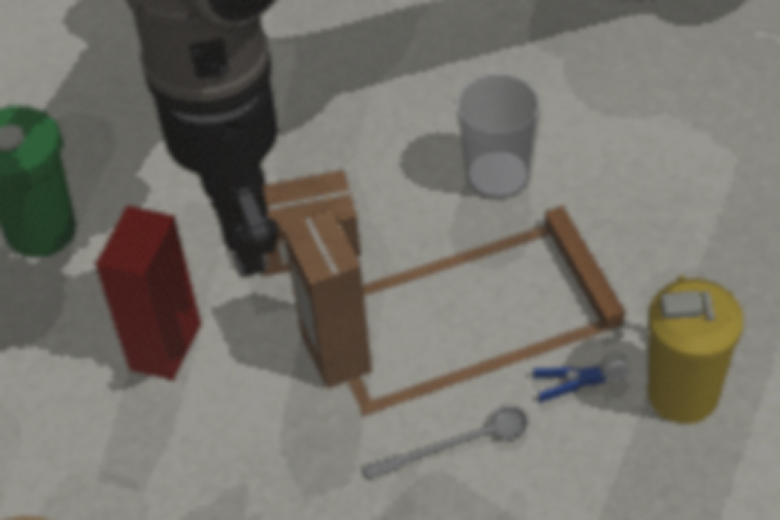

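The closed fingers (crop about 250,260) are just behind the carton's back face, near its top, and clear of the red box and the squat carton. Next comes the push.

```bash
python3 - <<'E'
from h import *
q=np.load('q.npy');c=np.array([.5992,-.102,0]);cx,cy=ax(43.1)
r.move_straight(c+.022*cx+[0,0,.143],q,speed=.09)
print(r.read_state()['time_s'],r.read_state()['contact_force'])
r.move_straight(c-.058*cx+[0,0,.143],q,speed=.2)
print(r.read_state()['time_s'])
snap('scene','s2');snap('top','t2');a=cv2.imread('pics/s2.png')[150:330,150:420];cv2.imwrite('pics/s2c.png',cv2.resize(a,(780,520),interpolation=cv2.INTER_CUBIC))
for n,f in(('scene','s2'),('top','t2')):
    z=np.load(f'pics/{f}.npz');im,d=z['im'],z['d'];P=cloud(n,d)
    b=(P-bay)@np.c_[bx,by,[0,0,1]]
    m=(abs(b[...,0])<.13)&(abs(b[...,1])<.07)&(b[...,2]>.032)&(b[...,2]<.06)&(d>0)
    k,L,st,ce=cv2.connectedComponentsWithStats(m.astype(np.uint8))
    for i in range(1,k):
        if st[i,4]>100:
            p=b[L==i];rc=cv2.minAreaRect((p[:,:2]*1000).astype(np.float32));print(n,st[i,4],p[:,2].mean(),np.round(rc[0],1),np.round(rc[1],1),round(rc[2],1))
E
```

```text
5.4333 [ 0.03235197 -0.54307611  0.37428095]
5.9833
scene 164 0.04681711654247673 [-121.6   -4.7] [32.4 71.9] 35.6
```

View pics/s2c.png

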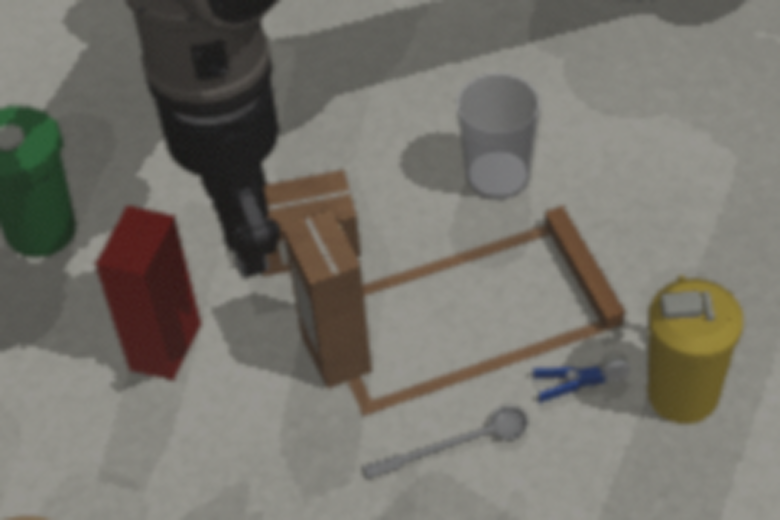

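The carton is still standing where it was, at (330,290) in the crop, so it rocked and came back: the stroke was too short. I'll repeat it with a longer stroke and check at the end before backing off.

```bash
cat > look.py <<'E'
from h import *
def lying(f):
    snap('scene','s'+f);snap('top','t'+f);a=cv2.imread(f'pics/s{f}.png')[150:330,150:420];cv2.imwrite(f'pics/s{f}c.png',cv2.resize(a,(780,520),interpolation=cv2.INTER_CUBIC))
    for n in('scene','top'):
        z=np.load(f'pics/{n[0]}{f}.npz');im,d=z['im'],z['d'];P=cloud(n,d)
        b=(P-bay)@np.c_[bx,by,[0,0,1]]
        for lo,hi in((.034,.046),(.125,.15)):
            m=(abs(b[...,0])<.15)&(abs(b[...,1])<.07)&(b[...,2]>lo)&(b[...,2]<hi)&(d>0)
            k,L,st,ce=cv2.connectedComponentsWithStats(m.astype(np.uint8))
            for i in range(1,k):
                if st[i,4]>60:
                    p=b[L==i];rc=cv2.minAreaRect((p[:,:2]*1000).astype(np.float32));print(n,st[i,4],p[:,2].mean().round(4),np.round(rc[0],1),np.round(rc[1],1),round(rc[2],1))
E
python3 - <<'E'
from look import *
q=np.load('q.npy');c=np.array([.5992,-.102,0]);cx,cy=ax(43.1)
r.move_straight(c-.058*cx+[0,0,.138],q,speed=.1)
for s in(-.03,-.01,.01,.025,.04,.05):
    r.move_straight(c+s*cx+[0,0,.138],q,speed=.12)
    st=r.read_state();print(s,st['time_s'],(st['eef_pos']-c)@cx,st['contact_force'].round(2))
    if s>=.04:
        P=cloud('scene',optics.get_image('scene')[1]); b=(P-bay)@np.c_[bx,by,[0,0,1]]
        m=(abs(b[...,1])<.05)&(b[...,0]>-.07)&(b[...,0]<.09)&(b[...,2]>.03); print('inside',m.sum(),np.percentile(b[m][:,2],[5,50,95]) if m.any() else '')
lying('3')
E
```

```text
-0.03 6.7167 -0.03013822360930881 [ 0.22 -0.81  0.06]
-0.01 7.0333 -0.010534400311517693 [-0.49 -0.52  0.58]
0.01 7.35 0.009391342346948293 [ 1.19 -0.48 -0.43]
0.025 7.625 0.024535566289609703 [-0.04  1.13 -0.26]
0.04 7.9 0.03965587747645605 [-0.66  0.82  0.51]
inside 3613 [0.26882098 0.50213805 0.56097489]
0.05 8.2 0.04989650970428243 [0.22 0.73 0.56]
inside 4423 [0.22231499 0.49592958 0.55942954]
scene 508 0.1389 [-108.6    5.2] [40.7 64.1] 2.7
```

View pics/s3c.png

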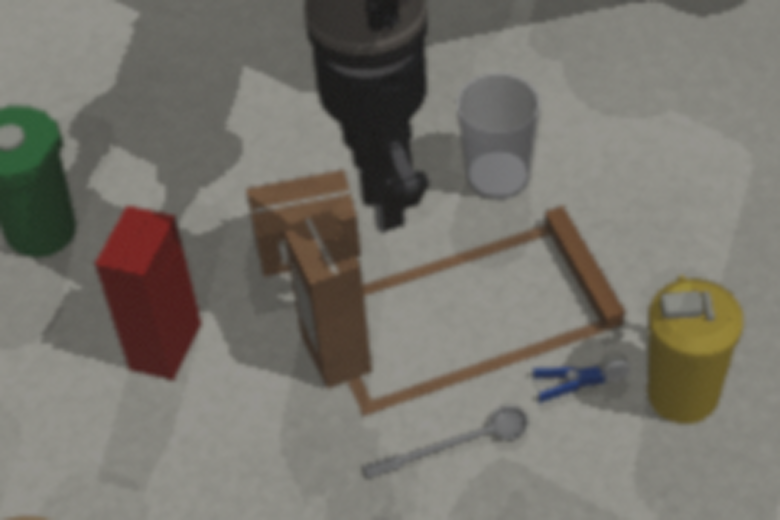

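The gripper is now beyond the carton without having touched it, with its tip at about (390,225) in the crop. The tip isn't where my calculation puts it, so I'll compare its measured position with the state.

```bash
python3 - <<'E'
from h import *
s=r.read_state();print(s['time_s'],s['eef_pos'],s['eef_rot'],s['grip_width'],r.tip_extent,s['joint_positions'].round(3))
R=Ro.from_quat(s['eef_rot']).as_matrix();print(R.round(2))
for n,f in(('scene','s3'),('top','t3')):
    d=np.load(f'pics/{f}.npz')['d'];P=cloud(n,d)
    m=optics.camera_model(n);X=s['eef_pos']+R[:,2]*.025;c=m['R']@X+m['t'];c=m['K']@c;print(n,'exp tip px',c[:2]/c[2])
    if n=='scene':
        for u,v in((284,226),(288,215),(284,200)):print(u,v,P[v,u].round(3),tobay(P[v,u]).round(3))
E
```

```text
8.35 [ 0.56534932 -0.06580827  0.138047  ] [ 3.97984586e-01  9.17392084e-01 -2.58654621e-05  1.79496341e-04] 0.02205812199423898 0.025 [-0.25   0.495  1.517 -0.     1.13  -1.003]
[[-0.68  0.73  0.  ]
 [ 0.73  0.68 -0.  ]
 [-0.    0.   -1.  ]]
scene exp tip px [282.24115022 235.08061069]
284 226 [ 0.586 -0.051  0.173] [-0.061 -0.017]
288 215 [ 0.617 -0.027  0.25 ] [-0.063 -0.056]
284 200 [ 0.598 -0.041  0.27 ] [-0.062 -0.033]
top exp tip px [340.8817589  223.53254423]
```

```bash
python3 - <<'E'
from h import *
d=np.load('pics/s3.npz')['d'];P=cloud('scene',d);b=(P-bay)@np.c_[bx,by,[0,0,1]]
for v in range(212,240,2):
    print(v,[ (u,*(b[v,u]*1000).round().astype(int)) for u in range(276,296,4)])
a=cv2.imread('pics/s3.png')[180:260,230:330];snap('wrist','w3');w=cv2.imread('pics/w3.png')
o=np.zeros((480,800,3),np.uint8);o[:,:400]=cv2.resize(a,(400,320),interpolation=cv2.INTER_CUBIC)[:480] if 0 else cv2.resize(a,(400,480),interpolation=cv2.INTER_CUBIC);o[:,400:]=cv2.resize(w,(400,480))
cv2.imwrite('pics/c4.png',o)
E
```

```text
212 [(276, np.int64(-66), np.int64(18), np.int64(183)), (280, np.int64(-67), np.int64(-16), np.int64(219)), (284, np.int64(-66), np.int64(-39), np.int64(243)), (288, np.int64(-61), np.int64(-51), np.int64(252)), (292, np.int64(-53), np.int64(-50), np.int64(248))]
214 [(276, np.int64(-67), np.int64(18), np.int64(177)), (280, np.int64(-67), np.int64(-15), np.int64(211)), (284, np.int64(-66), np.int64(-39), np.int64(237)), (288, np.int64(-63), np.int64(-55), np.int64(252)), (292, np.int64(-54), np.int64(-53), np.int64(246))]
216 [(276, np.int64(-67), np.int64(20), np.int64(169)), (280, np.int64(-68), np.int64(-16), np.int64(207)), (284, np.int64(-67), np.int64(-41), np.int64(233)), (288, np.int64(-64), np.int64(-58), np.int64(250)), (292, np.int64(-55), np.int64(-54), np.int64(242))]
218 [(276, np.int64(-67), np.int64(19), np.int64(163)), (280, np.int64(-69), np.int64(-18), np.int64(203)), (284, np.int64(-68), np.int64(-42), np.int64(228)), (288, np.int64(-64), np.int64(-59), np.int64(245)), (292, np.int64(-52), np.int64(-46), np.int64(226))]
220 [(276, np.int64(-68), np.int64(19), np.i
[... 1822 characters left out ...]
, (280, np.int64(-38), np.int64(102), np.int64(1)), (284, np.int64(-29), np.int64(97), np.int64(1)), (288, np.int64(-20), np.int64(95), np.int64(0)), (292, np.int64(-11), np.int64(89), np.int64(2))]
236 [(276, np.int64(-51), np.int64(95), np.int64(6)), (280, np.int64(-41), np.int64(95), np.int64(1)), (284, np.int64(-31), np.int64(92), np.int64(0)), (288, np.int64(-23), np.int64(87), np.int64(2)), (292, np.int64(-14), np.int64(82), np.int64(3))]
238 [(276, np.int64(-52), np.int64(94), np.int64(0)), (280, np.int64(-43), np.int64(90), np.int64(0)), (284, np.int64(-33), np.int64(87), np.int64(-1)), (288, np.int64(-24), np.int64(84), np.int64(-1)), (292, np.int64(-16), np.int64(78), np.int64(1))]
```

View pics/c4.png

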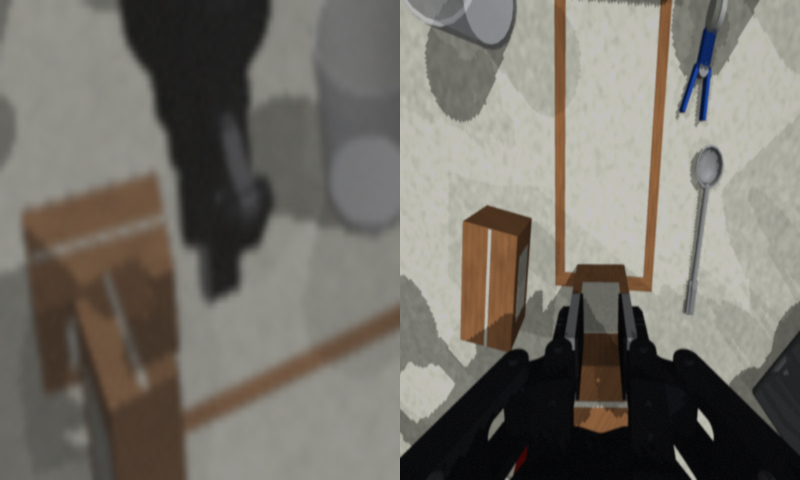

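The depth shows the fingertips at z ≈ 0.155, but the state implies 0.113, so they passed over the carton's top. I'll check this against the wrist camera's depth.

```bash
python3 - <<'E'
from h import *
m=optics.camera_model('wrist');T=m['tool_from_camera'];K=m['K'];print(T.round(3))
z=np.load('pics/w3.npz');d=z['d'];v,u=np.mgrid[:480,:640]
c=np.stack([(u-K[0,2])/K[0,0]*d,(v-K[1,2])/K[1,1]*d,d],-1)@T[:3,:3].T+T[:3,3]
s=r.read_state();W=c@Ro.from_quat(s['eef_rot']).as_matrix().T+s['eef_pos'];B=(W-bay)@np.c_[bx,by,[0,0,1]]
for n,(x,y) in dict(shelf=(340,150),shelf2=(340,230),squattop=(130,270),tapecornerR=(404,288),cartonA=(320,275),cartonB=(325,370),cartonC=(325,420),fingL=(280,310),fingR=(363,310),tipmid=(320,300)).items():
    print(n,'tool',c[y,x].round(3),'bay',B[y,x].round(3))
tip=(abs(c[...,1])<.04)&(abs(c[...,0])<.03)&(d>0)&(d<.25)
print('max tool z near',np.percentile(c[tip][:,2],[50,90,99]) if tip.any() else None)
E
```

```text
[[-0.001 -0.96  -0.281  0.071]
 [ 1.    -0.001  0.     0.001]
 [-0.001 -0.281  0.96  -0.156]
 [ 0.     0.     0.     1.   ]]
shelf tool [0.056 0.015 0.138] bay [-0.003 -0.004  0.   ]
shelf2 tool [-0.004  0.015  0.137] bay [-0.063 -0.007  0.001]
squattop tool [-0.017 -0.123  0.083] bay [-0.083  0.13   0.055]
tapecornerR tool [-0.052  0.068  0.137] bay [-0.109 -0.062  0.001]
cartonA tool [-0.031  0.     0.111] bay [-0.091  0.007  0.027]
cartonB tool [-0.033  0.002 -0.003] bay [-0.092  0.004  0.141]
cartonC tool [-0.06   0.003 -0.003] bay [-0.119  0.003  0.141]
fingL tool [ 0.01  -0.014 -0.032] bay [-0.05   0.022  0.17 ]
fingR tool [ 0.01   0.015 -0.032] bay [-0.049 -0.006  0.17 ]
tipmid tool [-0.031  0.     0.068] bay [-0.091  0.007  0.07 ]
max tool z near [-0.07904065 -0.05035514 -0.02169854]
```

Both cameras agree: the shelf and the carton are where I put them, but the fingertips end about 17 mm behind the reported TCP, not 25 mm ahead of it. I'll work from the measured tip, raise the tool over the carton, and go back for the push at the true height.

```bash
python3 - <<'E'
from look import *
q=np.load('q.npy');c=np.array([.5992,-.102,0]);cx,cy=ax(43.1);TIP=-.017
zt=.118+TIP
r.move_straight(c+.05*cx+[0,0,.19],q,speed=.25)
r.move_straight(c-.058*cx+[0,0,.19],q,speed=.25)
print(r.move_straight(c-.058*cx+[0,0,zt],q,speed=.2,max_force=6))
d=optics.get_image('scene')[1];b=(cloud('scene',d)-bay)@np.c_[bx,by,[0,0,1]]
m=(b[...,0]<-.14)&(b[...,0]>-.19)&(abs(b[...,1])<.06)&(b[...,2]>.09)&(d>0);print('tip min z',np.sort(b[m][:,2])[:6] if m.any() else None, r.read_state()['time_s'])
r.move_straight(c+.022*cx+[0,0,zt],q,speed=.09)
st=r.read_state();print(st['time_s'],st['contact_force'])
r.hold(.3)
lying('5')
E
```

```text
False
tip min z [0.1156363  0.11587216 0.11811719 0.11879636 0.11925951 0.12001373] 9.9833
11.025 [-0.3863311   0.78677339  0.76227367]
scene 1290 0.0404 [-17.4   9.5] [140.7  63.9] 2.6
```

View pics/s5c.png

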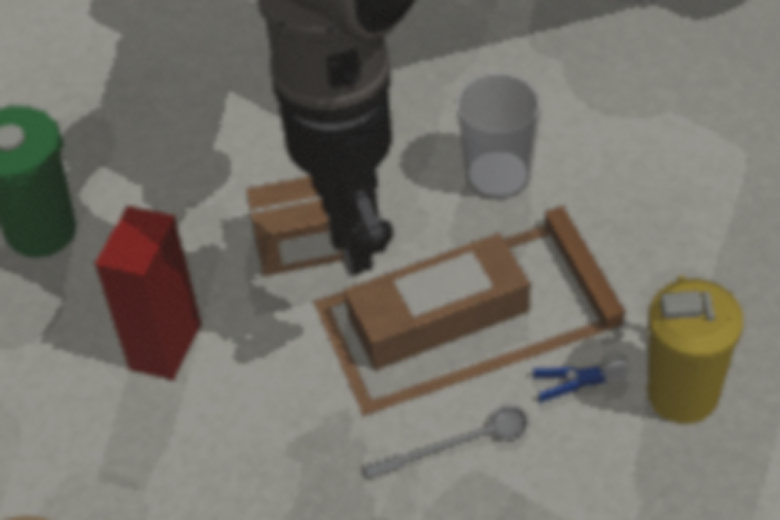

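The carton lies flat inside the tape with its top end towards the stop: x from −87 to +53, y ≈ 9.5, yaw 2.6°. The tape is clear all round, and nothing else has moved. Next I'll back off, go low behind it and push about 47 mm.

```bash
python3 - <<'E'
from look import *
q=np.load('q.npy');s=r.read_state();p=s['eef_pos']
q2=max(quat(40.2),key=lambda a:abs(a@q))
at=lambda x,y,z:bay+x*bx+y*by+np.array([0,0,z])
r.move_straight(at(-.121,.008,.10),q2,speed=.25)
print('desc',r.move_straight(at(-.121,.008,.002),speed=.12,max_force=5),r.read_state()['eef_pos'])
print('app',r.move_straight(at(-.09,.008,.002),speed=.1,max_force=8),r.read_state()['time_s'])
print('push',r.move_straight(at(-.045,.008,.002),speed=.04,max_force=7))
s=r.read_state();print(s['time_s'],tobay(s['eef_pos']),s['eef_pos'][2],s['contact_force'])
lying('6')
E
```

```text
desc False [ 0.60560074 -0.11242692  0.00280187]
app False 13.1333
push True
14.05 [-0.05064541  0.00751263] 0.002141369761994083 [ 2.04176981 -0.9559564   1.71723314]
scene 1121 0.0403 [32.   6.1] [140.7  64.9] 0.2
scene 107 0.1379 [-58.1 -24.3] [16.5 44.3] 62.6
```

View pics/s6c.png

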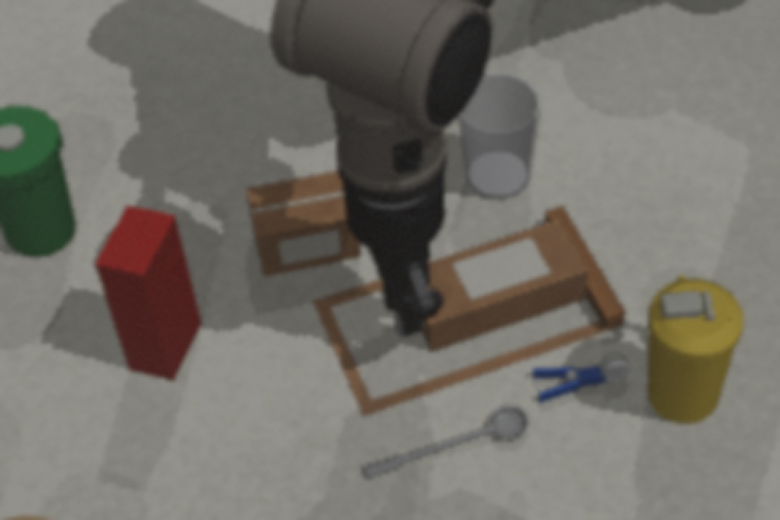

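The carton is now up against the stop, square (yaw 0.2°) and lying flat. The push ended on contact force at the expected place. I'll back off, do a last check and hand in.

```bash
python3 - <<'E'
from look import *
at=lambda x,y,z:bay+x*bx+y*by+np.array([0,0,z])
r.move_straight(at(-.085,.008,.003),speed=.1)
r.move_straight(at(-.085,.008,.25),speed=.25)
s=r.read_state();r.movej([1.005,0.342,1.524,0,1.275,-0.146])
print(r.read_state()['time_s']);lying('7')
a=np.load('pics/top0.npz')['im'].astype(int);b=np.load('pics/t7.npz')['im'].astype(int)
m=(abs(a-b).max(-1)>40).astype(np.uint8);k,L,st,ce=cv2.connectedComponentsWithStats(m)
print('changed',[(st[i,:5].tolist()) for i in range(1,k) if st[i,4]>15])
cv2.imwrite('pics/t7c.png',cv2.resize(b[160:310,150:490].astype(np.uint8),(800,353),interpolation=cv2.INTER_CUBIC)[:,:,::-1])
E
```

```text
18.1833
scene 1261 0.0405 [32.4  6.4] [140.8  65.5] 0.3
top 917 0.0401 [30.1  6.3] [140.3  60.9] 0.4
changed [[341, 197, 49, 36, 964], [293, 226, 54, 47, 977], [186, 339, 12, 10, 70], [111, 344, 18, 13, 91], [127, 355, 12, 16, 134]]
```

View pics/t7c.png

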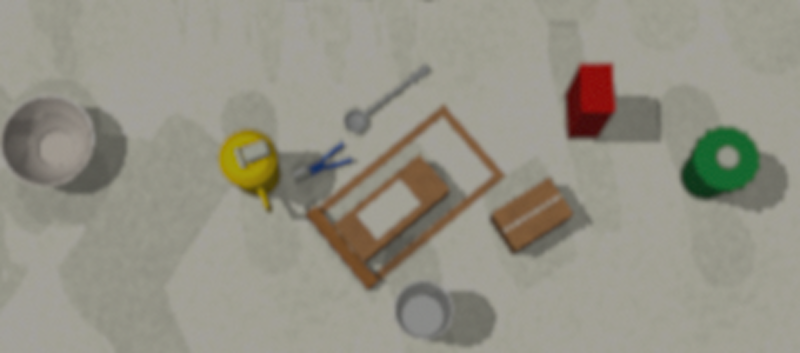

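The carton lies inside the tape, its top end against the stop. The only changed pixels are the carton's old and new places and the arm itself.

```bash
python3 -c "
from h import *
r.finish_job();print(r.read_state()['time_s'])"
```

```text
the job is handed in; nothing more can be done
the job is handed in; nothing more can be done
```

The carton was tipped over with a push near its top, fell flat inside the tape, and was pushed along the shelf until its top end met the stop. I handed the job in at about 18 s of the 42 s.

**Last checks:**
- **Carton:** it lies 40 mm high and square to the bay within 0.4°. Its top end is at x = 100 mm by the top camera and 103 mm by the scene camera, with the stop at 100 mm. The two disagree by about 2 mm, the stated calibration accuracy. The final push stopped on contact force, with the fingers where a carton against the stop would put them.
- **Everything else:** comparing top images before and after shows changes only at the carton's old and new places and at the arm. The robot was clear of everything.

**What went wrong on the way:** the first two pushes passed over the carton without touching it. The stated fingertip position did not match the cameras: the tips ended about 17 mm behind the TCP, not 25 mm ahead. I measured the real tip height from the images and used it for the third push, which worked.

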